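# Set a rail in the doweling jig and clamp it until the clutch knob clicks

## Task

Lay the loose rail blank on the bed of the doweling jig and slide it fully home, its end flush against the bush plate and its side flush against the fence. Then clamp it by turning the black slip-clutch knob clockwise until the clutch clicks once or twice, and no further; do not squeeze the wood harder than the clutch does. Leave the other things on the bench alone.

Things in the scene. Friction and masses are not known exactly. Their poses are not given: they have to be found in the camera images.
- blank: loose rail blank of pale wood, a plain bar 180 x 44 x 40 mm (x, y, z), 0.22 kg; origin at the centre of its underside, x along its length, z up. Both ends are alike
- jig: doweling jig screwed to the bench: an aluminium bed 180 x 107 mm, its flat top 12 mm above the bench. Origin on the bench, z up; the bed spans x -75 to +105, y -62 to +45 mm. Bush plate (end stop) at +x, fence at -y; the -x end is open, and a blank that lies home sticks out there 25 mm beyond the bed. Behind the fence (x 25 to 65, y -60 to -36 mm) a column carries the clamp arm
- home (a point): point on the jig's bed (12 mm above the bench) where the centre of the blank's underside lies when the blank is fully home, its length along the jig's x; axes as the jig's. That is jig x = -10, y = +10 mm
- stop_face (a point): foot of the stop face of the steel bush plate (the plate with two drill bushes), on the bed; axes as the jig's. The face looks to -x, is 64 mm wide and 46 mm high; the blank's end must lie flush on it. It is 90 mm in +x from home
- fence_end (a point): foot of the fence's face at its near (-x) end, on the bed; axes as the jig's. The fence is an aluminium bar 22 mm high that runs from here 86 mm in +x to the bush plate; its face looks to +y and the blank's side must lie flush on it. It is 22 mm in -y from home
- clamp_arm_top (a point): point on the clamp screw's axis at the top of the jig's grey arm, 98 mm above the bench; axes as the jig's, 55 mm in +x from home. The arm is 34 mm wide, 20 mm thick, comes from the -y side and ends 18 mm beyond the axis; a brass nut stands 5 mm above it
- spindle: upright steel clamp screw; sinks 12 mm per clockwise turn, right-hand thread, stays where it is left. Origin on its axis at the thimble's lower edge. Its round foot, 25 mm wide, is set in or out by hand and the setting is not measured: at the start the foot's underside is 2 to 6 mm above the top of a blank lying on the bed, so the blank slides in beneath it (foot 54 to 58 mm above the bench)
- thimble_mid (a point): middle of the bare steel thimble, 23 mm across and 18 mm high, fixed to the screw between the arm and the knob; axis upright. Turning the screw by it by-passes the clutch
- knob_grip (a point): point on the axis of the black knurled slip-clutch knob where the finger pads should grip, 9 mm below its top and 18 mm above its lower edge, about 149 mm above the bench at the start; sinks with the screw, turns with the knob. The knob is an upright cylinder 34 mm across, 27 mm high, right above the thimble. Tightening is clockwise from above (negative turn about z)
- knob (a joint): clutch slip in rad: angle of the knob ahead of the thimble, 0 at the start, growing clockwise. The knob carries the screw along unslipped (about 0.17 N m) until the foot presses on the blank with about 40 N; then at about 0.25 N m the clutch slips: one click each 0.52 rad (12 a turn), in each of which the torque falls to nearly nothing and rises again
- multimeter: multimeter, a rounded yellow box 106 x 74 x 36 mm with a dial, lying on the bench as a bystander; origin at the centre of its underside
- pencil: pencil, 172 mm long and 8 mm thick, lying on the bench as a bystander; origin at its middle
- sanding_block: sanding block of cork, 62 x 101 x 30 mm, lying on the bench as a bystander; origin at the centre of its underside
- offcut_b: small timber offcut, 60 x 90 x 30 mm, lying on the bench as a bystander; origin at the centre of its underside

How it is judged:
By the outcome, as a careful person would: the job done as asked, in the order asked, and still so for the second after the job is handed in, with the robot touching nothing.
It also fails if it takes over 72 s, if anything falls off the work surface, if the arm or the gripper's body presses on something with over 40 N, if the wrist force passes 120 N, or if a joint passes its speed limit or range.

## Robot

A 6-joint arm with a two-finger parallel gripper is mounted at the origin on a cart in front of the work surface, level with it; the furniture and walls round the work are solid. World frame = base frame: x ahead of the robot, y to its left, z up, the work surface at z = 0. Lengths are in m, angles in rad, forces in N, time in s.
With the tool pointing down it reaches from about 0.425 to 0.95 m from the base axis. Payload 3.5 kg.
Tool frame: the origin (TCP) lies at the very end of the fingers, on their centre line; the grasp point (between the pads) lies 19 mm behind it (ctrl.grip_point_offset is the distance from the TCP to the grasp point, in m); z points along the fingers, y is the line along which they close (so a half turn about z gives the same grasp; the last joint's range is limited). The gripper opens to 85 mm and grips with 20 to 120 N. Pads are 22 mm wide; open, the fingers measure 114 mm over their backs; the gripper's body (76 mm by 85 mm) begins 54 mm behind the grasp point. The pads swing forward as they close: fully open they stand 13 mm farther back than shut.
Start: joints at [-0.15, 0.286, 1.577, -0, 1.279, -0.15], TCP at [0.675, 0, 0.231] pointing down, gripper open.
Joint ranges: [-2.77, 2.77], [-0.9, 2.22], [0.21, 2.48], [-1.53, 4.67], [0.24, 2.81], [-2.84, 2.84]. Speed limits (rad/s): [2.79, 2.79, 3.14, 3.14, 3.14, 3.14].

## Interface

Orientations are given as a unit quaternion [x, y, z, w].
In Python, from plant import telemetry, vision, ctrl gives the robot as it stands.
- The arm moves only by the tool arm_command, never from a script. Its argument "series" is one flat list of numbers, 7 for each row, row after row: the shift along the tool's x, y, z in cm, then the turn, a rotation vector about the tool's x, y, z in degrees, then the closure, from 0 (fully open) to 1 (shut). A call has 1 to 10 rows; each row is the pose to reach, as a shift and turn from the pose commanded when the call began, along the tool's axes at that moment; what a row does not reach only later rows make up. A row lasts 1/12 s, in which the tool goes at most 41.7 mm and 7.16 degrees, less where a joint would pass 70% of its speed; a pose out of reach is approached as far as the arm can. A call with a gripper value outside its range is refused whole. The fingers move at their own pace and stop on an object; "force" is the grip in N (left out, the last holds). Time passes only in rows, so rows that repeat a pose let the fingers close. It gives the time, the measured TCP pose, the force, the opening and the grip force at its end, in the units of the state.
- telemetry.get_state(): the state, without advancing time (a new reading comes with each control period).
- vision.read_camera(name): name is "scene" or "side" or "wrist"; returns a dict with "color" (400x640x3 uint8, blue, green, red), "K" (3x3 intrinsics, pixels), "D" ([k1, k2, p1, p2, k3] as OpenCV has them; the pictures are not rectified), "rvec" (rotation vector, rad) and "tvec" (3), from world to camera coordinates, as OpenCV has them; the wrist camera has in their place "T_tool_cam" (4x4, takes a point from camera to tool coordinates, whose origin is the TCP and whose axes are the flange's). Camera axes: x right, y down, z forward; pixel columns grow to the right and rows downward; lengths in m; the calibration is good to about 2 mm. A picture is of the moment at which its call begins: read the wrist's pose just before it. There is no depth.
- ctrl.sign_off(): hands the job in; it is judged then, once.
The state is a dict: "time": time; "qpos": joint angles; "dq": joint speeds; "joint_efforts": joint torques, N m; "eef_pos": TCP position; "tcp_rot": TCP orientation; "contact_force": force on the tool from outside, world axes, zero at the start; "wrist_torque": the same for the moment, N m; "opening": opening from 0.0 (shut) to 1.0 (fully open); "finger_force": force on a finger pad.
Only numpy, scipy, OpenCV 4.12 (cv2) and the standard library are available. Lean on these libraries where they do the work, as an engineer would, in place of code of your own. Each camera call takes 0.05 s, during which the arm holds its last target. There are 200 camera calls.

## Working session

There is one attempt and no reset: what is moved stays moved. The work goes in short steps, Python scripts to look and compute and a tool call to move; the robot and the scene stay as the last step left them, time stands still between calls to the robot, and variables do not carry over. Pictures are saved under pics/ and viewed, at most 10 in all, crops included, and the job is handed in when it is done.

Besides the shell and the picture viewer there is one more tool, called after ">>>" as name(argument=value, ...) on one line, values as JSON. arm_command: Moves the arm, as the interface text tells. Its arguments: {"type":"object","properties":{"series":{"type":"array","items":{"type":"number"}},"force":{"type":"number"}},"required":["series"]}

```bash
mkdir -p pics; ls; python3 - <<'E'
from plant import telemetry, vision, ctrl
import cv2
for n in("scene","side"):
    d=vision.read_camera(n); cv2.imwrite(f"pics/{n}0.png",d["color"])
    print(n,d["K"],d["D"],d["rvec"],d["tvec"])
print(vision.read_camera("wrist")["T_tool_cam"]); s=telemetry.get_state(); print(s, ctrl.grip_point_offset)
E
```

```text
pics
scene [[457.92293152   0.         320.18502117]
 [  0.         457.92293152 205.83396358]
 [  0.           0.           1.        ]] [-0.04592949  0.          0.          0.          0.        ] [ 1.20121086 -2.27059509  1.00699768] [0.58795582 0.24866922 1.0858688 ]
side [[428.94930882   0.         312.85203027]
 [  0.         428.94930882 200.91940502]
 [  0.           0.           1.        ]] [-0.11302439  0.          0.          0.          0.        ] [ 0.47283138 -2.36932894  1.65934889] [0.63010162 0.08364742 1.25746766]
[[ 1.39411820e-03 -9.58797086e-01 -2.84088375e-01  7.29278274e-02]
 [ 9.99998867e-01  1.49786691e-03 -1.47960316e-04 -1.70409187e-03]
 [ 5.67390496e-04 -2.84087847e-01  9.58798088e-01 -1.41818503e-01]
 [ 0.00000000e+00  0.00000000e+00  0.00000000e+00  1.00000000e+00]]
{'time': 0.15, 'qpos': array([-1.49998973e-01,  2.87014942e-01,  1.57785559e+00,  2.81817937e-05,
        1.27863475e+00, -1.50030601e-01]), 'dq': array([-0.00055127, -0.00156713, -0.00587908, -0.00075193, -0.00088804,
       -0.00018382]), 'joint_efforts': array([ 7.91554030e-04, -4.06602967e+01, -2.93140125e+01, -8.94972595e-05,
        3.96185191e-03, -2.97825103e-06]), 'eef_pos': array([6.74475308e-01, 1.16389427e-04, 2.30221706e-01]), 'tcp_rot': array([ 7.07098155e-01,  7.07114761e-01, -5.56703636e-04, -7.77692319e-04]), 'contact_force': array([-0.20082998, -0.36218495,  0.41871613]), 'wrist_torque': array([ 0.05183964, -0.01079424,  0.01721882]), 'finger_force': 0.0, 'opening': 0.9999707623954336} 0.0187
```

View pics/scene0.png

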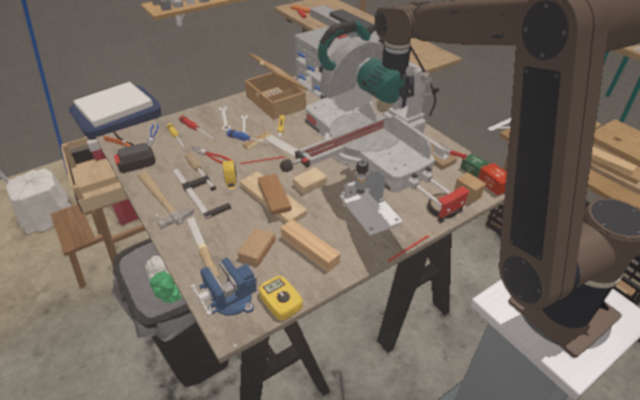

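View pics/side0.png

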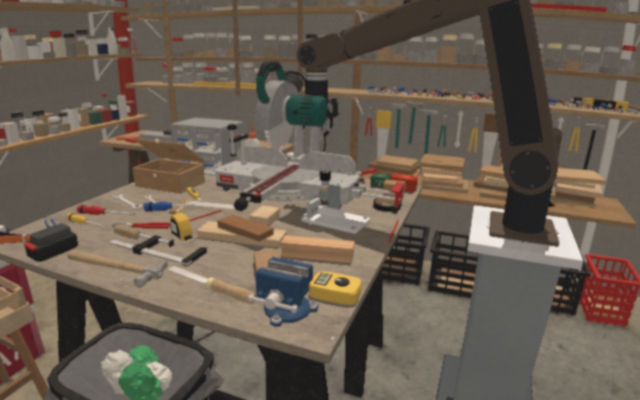

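The scene view shows the blank at about (310,245), the jig bed at (372,210) with its black knob at (362,168), and the multimeter at (281,297). In the side view the blank is at (317,248) and the knob at (326,177).

```bash
cat > h.py <<'E'
import numpy as np, cv2
from scipy.spatial.transform import Rotation as R
from plant import telemetry, vision, ctrl
def cam(n):
    s=telemetry.get_state(); d=vision.read_camera(n)
    if n=="wrist":
        T=np.eye(4);T[:3,:3]=R.from_quat(s["tcp_rot"]).as_matrix();T[:3,3]=s["eef_pos"];T=T@d["T_tool_cam"]
        d["Rc"],d["c"]=T[:3,:3],T[:3,3]
    else:
        M=cv2.Rodrigues(d["rvec"])[0]; d["Rc"]=M.T; d["c"]=-M.T@np.ravel(d["tvec"])
    return d
def ray(d,p):
    u=cv2.undistortPoints(np.array(p,float).reshape(-1,1,2),d["K"],d["D"]).reshape(-1,2)
    return np.c_[u,np.ones(len(u))]@d["Rc"].T
def onz(d,p,z):
    r=ray(d,p); return d["c"]+r*((z-d["c"][2])/r[:,2:])
def tri(d1,p1,d2,p2):
    a=ray(d1,[p1])[0];b=ray(d2,[p2])[0]
    t=np.linalg.lstsq(np.c_[a,-b],d2["c"]-d1["c"],rcond=None)[0]
    x=d1["c"]+a*t[0];y=d2["c"]+b*t[1]; return (x+y)/2,np.linalg.norm(x-y)
def px(d,P):
    M=d["Rc"].T; return cv2.projectPoints(np.array(P,float).reshape(-1,1,3),cv2.Rodrigues(M)[0],-M@d["c"],d["K"],d["D"])[0].reshape(-1,2)
E
python3 - <<'E'
from h import *
np.set_printoptions(precision=3,suppress=True)
d=cam("scene")
print(d["c"],onz(d,[(310,245),(281,297)],.04),onz(d,[(372,210),(410,248),(257,247)],.012))
print(tri(d,(362,168),cam("side"),(326,177)))
c=d["color"][150:300,240:440]; cv2.imwrite("pics/s1.png",cv2.resize(c,None,fx=4,fy=4,interpolation=cv2.INTER_CUBIC))
E
```

```text
[-0.198  0.845  0.913] [[0.49  0.409 0.04 ]
 [0.39  0.556 0.04 ]] [[0.527 0.171 0.012]
 [0.353 0.181 0.012]
 [0.586 0.517 0.012]]
(array([0.568, 0.184, 0.142]), np.float64(0.004927478415282729))
```

View pics/s1.png

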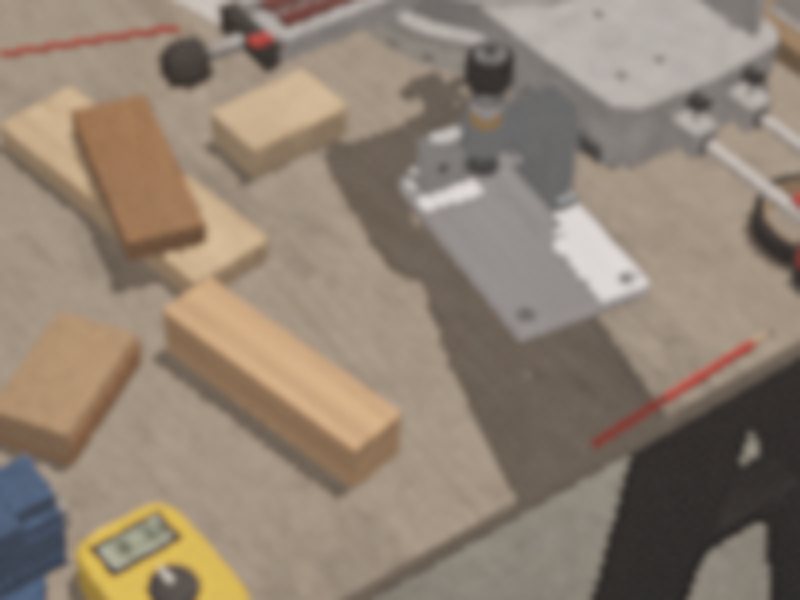

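Crop s1 (4x, from x 240, y 150): the blank's top corners are at about (165,312), (208,278), (400,410), (350,450). The bed's near edge runs (522,340)–(648,285), the knob top is at (490,52), and the bush plate is at (440,150).

```bash
python3 - <<'E'
from h import *
np.set_printoptions(precision=4,suppress=True)
d=cam("scene"); f=lambda L:[((x+.5)/4-.5+240,(y+.5)/4-.5+150) for x,y in L]
B=onz(d,f([(165,312),(208,278),(400,410),(350,450)]),.04); print("blank",B,B.mean(0))
for i in range(4): 
    v=B[(i+1)%4]-B[i]; print(np.linalg.norm(v),np.degrees(np.arctan2(v[1],v[0])))
J=onz(d,f([(522,340),(648,285)]),.012); print("bed",J); v=J[1]-J[0]; print(np.linalg.norm(v),np.degrees(np.arctan2(v[1],v[0])))
print("knobtop",onz(d,f([(490,52)]),.158))
print(onz(d,f([(595,443),(765,335)]),.004), "saw",onz(d,f([(620,160),(700,130)]),0.03))
E
```

```text
blank [[0.5882 0.4394 0.04  ]
 [0.6002 0.398  0.04  ]
 [0.427  0.3604 0.04  ]
 [0.4175 0.4061 0.04  ]] [0.5082 0.401  0.04  ]
0.043098804282945644 -73.92456513242249
0.17717004997198557 -167.75968141991424
0.04662448887306851 101.84056512395416
0.1739997531800495 11.047865271143005
bed [[0.452  0.2379 0.012 ]
 [0.444  0.1299 0.012 ]]
0.10829179443103688 -94.2153518671753
knobtop [[0.5745 0.1808 0.158 ]]
[[0.3573 0.2521 0.004 ]
 [0.366  0.0897 0.004 ]] saw [[ 0.5444  0.0711  0.03  ]
 [ 0.5369 -0.0031  0.03  ]]
```

>>> arm_command(series=[3,-1.5,-1.5,0,0,-7,0,6.5,-3.5,-3,0,0,-14,0,10,-5.5,-4,0,0,-21,0,13.5,-7.5,-5,0,0,-28,0,17,-9.5,-5,0,0,-35,0,20,-11.5,-5,0,0,-42,0,23,-13.5,-5,0,0,-49,0,26,-15,-5,0,0,-56,0,28.5,-16.5,-5,0,0,-63,0,30,-17.5,-5,0,0,-70,0])

```text
time: 1.13
eef_pos: [0.4982, 0.3024, 0.2815]
tcp_rot: [0.17, 0.986, 0.0, -0.0]
contact_force: [0.5, -0.7, -0.5]
opening: 0.998
finger_force: 0.0
```

>>> arm_command(series=[0,0,0,0,0,-7,0,0,0,0,0,0,-14,0,0,0,0,0,0,-21,0,0,0,0,0,0,-25,0,0,0,0,0,0,-25,0,0,0,0,0,0,-25,0])

```text
time: 1.63
eef_pos: [0.4999, 0.3, 0.2813]
tcp_rot: [-0.043, 0.999, -0.0, -0.0]
contact_force: [0.3, -0.1, 0.5]
opening: 1.002
finger_force: 0.0
```

```bash
python3 - <<'E'
from h import *
np.set_printoptions(precision=4,suppress=True)
d=cam("wrist"); s=telemetry.get_state(); print(s["time"],s["qpos"],s["eef_pos"],R.from_quat(s["tcp_rot"]).as_matrix(),d["K"],d["D"],d["c"])
cv2.imwrite("pics/w1.png",d["color"])
E
```

```text
1.6833 [ 0.3665  0.0496  1.754   0.      1.338  -1.2896] [0.5    0.3    0.2813] [[-0.9964 -0.0852 -0.0001]
 [-0.0852  0.9964 -0.    ]
 [ 0.0001 -0.     -1.    ]] [[312.7848   0.     321.6488]
 [  0.     312.7848 194.3372]
 [  0.       0.       1.    ]] [-0.0305  0.      0.      0.      0.    ] [0.4262 0.2946 0.4231]
```

View pics/w1.png

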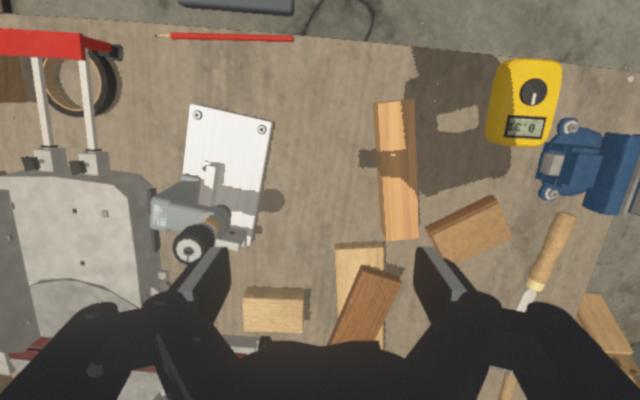

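The wrist picture shows the bed's corners at about (191,104), (271,118) and (246,247). The knob top is at (188,248), and the blank's corners are at about (376,100), (413,98), (385,240), (420,237). The multimeter is at (523,100) and the pencil at (230,37).

```bash
python3 - <<'E'
from h import *
c=cv2.imread("pics/w1.png")
a=cv2.resize(c[90:260,130:280],None,fx=3,fy=3,interpolation=cv2.INTER_CUBIC)
b=cv2.resize(c[90:260,350:450],None,fx=3,fy=3,interpolation=cv2.INTER_CUBIC)
cv2.imwrite("pics/w1c.png",np.hstack([a,b]))
E
```

```text
(no output)
```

View pics/w1c.png

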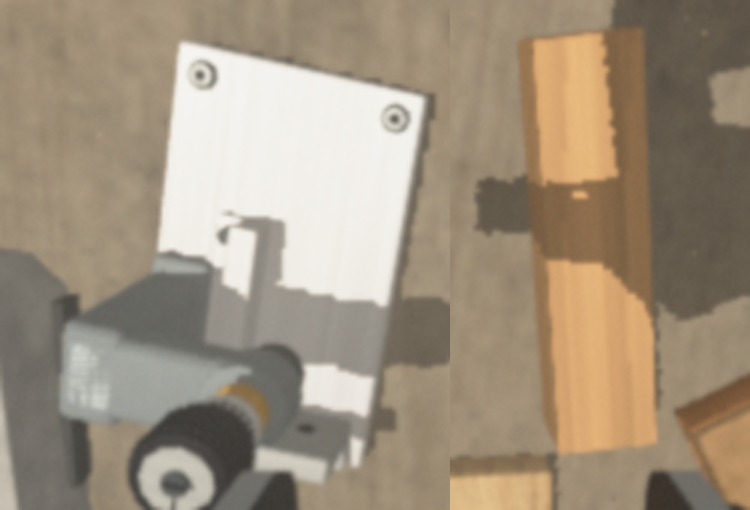

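The crop shows the blank's top face corners at (533,37), (643,28), (657,443), (558,453). The bed corners are at (182,42) and (427,95), its right edge passes (375,405), and the knob top centre is at (175,483).

```bash
cat >> h.py <<'E'
def tgt(T0,P,yaw):  # shift(cm, tool axes), turn about tool z from T0=(pos,quat) for TCP at P and tool-x heading yaw deg
    M=R.from_quat(T0[1]).as_matrix(); sh=M.T@(np.array(P)-T0[0])*100
    cur=np.degrees(np.arctan2(M[1,0],M[0,0])); return sh, -((yaw-cur+180)%360-180)
E
python3 - <<'E'
from h import *
np.set_printoptions(precision=4,suppress=True)
d=cam("wrist"); f=lambda L,ox:[((x+.5)/3-.5+ox,(y+.5)/3-.5+90) for x,y in L]
ang=lambda v:np.degrees(np.arctan2(v[1],v[0]))
B=onz(d,f([(533,37),(643,28),(657,443),(558,453)],200),.04); C=B.mean(0); print(B,C)
for i in range(4): v=B[(i+1)%4]-B[i]; print(np.linalg.norm(v),ang(v))
J=onz(d,f([(182,42),(427,95),(375,405)],130),.012); print(J, ang(J[1]-J[0])-90,ang(J[2]-J[1]),np.linalg.norm(J[1]-J[0]))
print("knob",onz(d,f([(175,483)],130),.158))
th=np.radians(ang(J[2]-J[1])); Rj=np.array([[np.cos(th),-np.sin(th)],[np.sin(th),np.cos(th)]])
O=J[:2,:2].mean(0)-Rj@[-.075,-.0085]; print("O",O,"home",O+Rj@[-.01,.01],"axis",O+Rj@[.045,.01])
print("pencil etc",onz(d,[(160,36),(293,39)],.004), "saw",onz(d,[(150,185),(150,185)],.05))
E
```

```text
[[0.4203 0.3599 0.04  ]
 [0.413  0.4025 0.04  ]
 [0.5875 0.4387 0.04  ]
 [0.5961 0.3953 0.04  ]] [0.5042 0.3991 0.04  ]
0.043275971469549694 99.72418471328474
0.17821976248457397 11.697278499103566
0.04421216724488709 -78.85983664752912
0.1792824408863728 -168.60944801904907
[[0.442  0.1282 0.012 ]
 [0.4554 0.233  0.012 ]
 [0.6001 0.2146 0.012 ]] -7.287860189409102 -7.252417413511388 0.10563217571386986
knob [[0.5703 0.1809 0.158 ]]
O [0.5242 0.1796] home [0.5155 0.1907] axis [0.5701 0.1838]
pencil etc [[0.3641 0.089  0.004 ]
 [0.3547 0.253  0.004 ]] saw [[0.5426 0.0902 0.05  ]
 [0.5426 0.0902 0.05  ]]
```

>>> arm_command(series=[0.4,3.2,1,0,0,-2.5,0,0.8,6.4,3,0,0,-4.5,0,1.2,9.55,6,0,0,-6.7,0,1.2,9.55,10,0,0,-6.7,0,1.2,9.55,14,0,0,-6.7,0,1.2,9.55,18,0,0,-6.7,0,1.2,9.55,21.5,0,0,-6.7,0,1.2,9.55,24.5,0,0,-6.7,0,1.2,9.55,26.5,0,0,-6.7,0,1.2,9.55,27.3,0,0,-6.7,0])

```text
time: 2.57
eef_pos: [0.4772, 0.3925, 0.0039]
tcp_rot: [-0.101, 0.995, -0.002, -0.003]
contact_force: [0.1, 0.4, -0.9]
opening: 0.998
finger_force: 0.0
```

>>> arm_command(series=[0,0,0,0,0,0,0.6,0,0,0,0,0,0,0.6,0,0,0,0,0,0,0.6,0,0,0,0,0,0,0.6,0,0,0,0,0,0,0.6,0,0,0,0,0,0,0.6], force=50)

```text
time: 3.07
eef_pos: [0.4816, 0.3951, 0.0111]
tcp_rot: [-0.102, 0.995, 0.001, 0.002]
contact_force: [0.3, -1.4, 6.4]
opening: 0.504
finger_force: 54.5
```

>>> arm_command(series=[0,0,-2,0,0,0,0.6,0.5,0,-5,0,0,0,0.6,2,-1,-8,0,0,2,0.6,4,-3,-8,0,0,5,0.6,6,-6,-8,0,0,8,0.6,8,-9,-8,0,0,12,0.6,9.4,-12,-8,0,0,16,0.6,9.4,-15,-8,0,0,18.9,0.6,9.4,-17,-8,0,0,18.9,0.6,9.4,-17,-8,0,0,18.9,0.6])

```text
time: 3.9
eef_pos: [0.4217, 0.2058, 0.088]
tcp_rot: [0.064, 0.998, -0.001, -0.0]
contact_force: [0.1, -1.0, -2.6]
opening: 0.505
finger_force: 53.5
```

```bash
python3 - <<'E'
from h import *
np.set_printoptions(precision=4,suppress=True)
d=cam("wrist"); s=telemetry.get_state(); print(s["time"],s["qpos"],s["eef_pos"],R.from_quat(s["tcp_rot"]).as_matrix(),s["contact_force"],s["wrist_torque"])
cv2.imwrite("pics/w2.png",d["color"])
E
```

```text
3.95 [ 0.2402  0.0054  2.1776  0.0004  0.9591 -1.202 ] [0.4218 0.2073 0.0881] [[-0.9917  0.1285 -0.0005]
 [ 0.1285  0.9917  0.0002]
 [ 0.0006  0.0001 -1.    ]] [-0.0116 -0.2957 -1.8868] [ 0.0023 -0.0039 -0.0038]
```

View pics/w2.png

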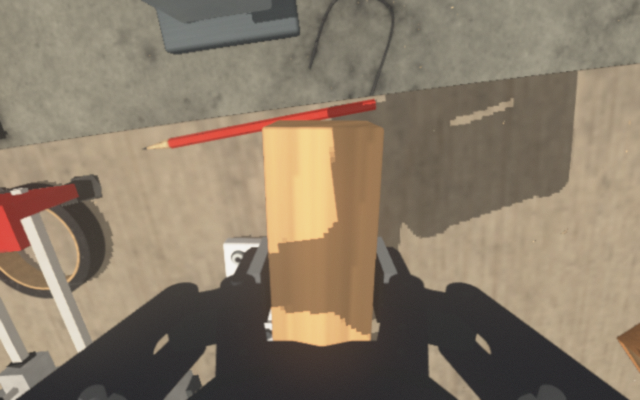

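The blank is held straight: its edges taper evenly from (264,127)–(383,127) to (272,340)–(373,335). The pencil lies beneath its near end at (270,123).

>>> arm_command(series=[-0.7,0.1,1.5,0,0,0,0.6,-1.5,0.15,3,0,0,0,0.6,-2,0.15,4.5,0,0,0,0.6,-2.5,0.15,5.5,0,0,0,0.6,-2.5,0.15,6,0,0,0,0.6,-2.5,0.15,6.2,0,0,0,0.6,-2.5,0.15,6.35,0,0,0,0.6,-2.5,0.15,6.35,0,0,0,0.6])

```text
time: 4.62
eef_pos: [0.4469, 0.2074, 0.025]
tcp_rot: [0.063, 0.998, 0.0, -0.0]
contact_force: [-1.3, 0.1, -2.7]
opening: 0.508
finger_force: 53.6
```

```bash
python3 - <<'E'
from h import *
np.set_printoptions(precision=4,suppress=True)
s=telemetry.get_state(); print(s["time"],s["eef_pos"],s["contact_force"],s["wrist_torque"])
E
```

```text
4.6167 [0.4469 0.2074 0.025 ] [-1.3216  0.0843 -2.6711] [ 0.0293  0.2458 -0.0387]
```

>>> arm_command(series=[0,0,0.1,0,0,0,0.6,0,0,0.2,0,0,0,0.6,0,0,0.2,0,0,0,0.6])

```text
time: 4.87
eef_pos: [0.4471, 0.2071, 0.0231]
tcp_rot: [0.063, 0.998, 0.0, 0.0]
contact_force: [-0.8, 0.2, -2.8]
opening: 0.507
finger_force: 53.6
```

>>> arm_command(series=[0,0,0.1,0,0,0,0.6,0,0,0.2,0,0,0,0.6,0,0,0.2,0,0,0,0.6])

```text
time: 5.12
eef_pos: [0.4473, 0.2071, 0.0224]
tcp_rot: [0.063, 0.998, -0.0, -0.001]
contact_force: [-6.0, -0.4, 8.0]
opening: 0.508
finger_force: 55.1
```

>>> arm_command(series=[-0.4,0,-0.08,0,0,0,0.6,-1.0,0,-0.08,0,0,0,0.6,-1.6,0,-0.08,0,0,0,0.6,-2.2,0,-0.08,0,0,0,0.6,-2.8,0,-0.08,0,0,0,0.6,-3.3,0,-0.08,0,0,0,0.6,-3.7,0,-0.08,0,0,0,0.6,-3.7,0,-0.08,0,0,0,0.6])

```text
time: 5.78
eef_pos: [0.4833, 0.2027, 0.023]
tcp_rot: [0.063, 0.998, 0.0, -0.002]
contact_force: [-5.9, 0.5, 8.2]
opening: 0.503
finger_force: 55.4
```

```bash
python3 - <<'E'
from h import *
np.set_printoptions(precision=4,suppress=True)
d=cam("scene"); s=telemetry.get_state(); print(s["time"],s["eef_pos"],s["contact_force"],s["wrist_torque"])
e=cam("side")
a=cv2.resize(d["color"][140:240,310:430],None,fx=3.3,fy=5,interpolation=cv2.INTER_CUBIC)
b=cv2.resize(e["color"][140:240,270:390],None,fx=3.3,fy=5,interpolation=cv2.INTER_CUBIC)
cv2.imwrite("pics/s2.png",np.hstack([a,b]))
E
```

```text
5.8333 [0.4833 0.2027 0.023 ] [-6.0755  1.4048  8.177 ] [0.1166 1.4236 0.0282]
```

View pics/s2.png

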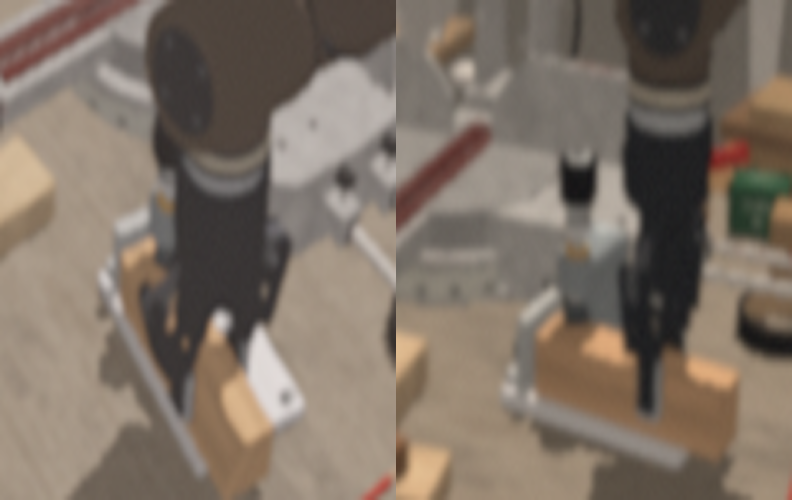

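The views show the blank on the bed under the foot. Its far end is close to the bush plate (side crop near (540,330)), and the fingers are holding its near half.

>>> arm_command(series=[-0.2,0,-0.1,0,0,0,0.6,-0.4,0,-0.1,0,0,0,0.6,-0.6,0,-0.1,0,0,0,0.6,-0.6,0,-0.1,0,0,0,0.6])

```text
time: 6.22
eef_pos: [0.4893, 0.2017, 0.0232]
tcp_rot: [0.063, 0.998, 0.0, -0.002]
contact_force: [-4.5, 0.7, 5.7]
opening: 0.512
finger_force: 55.1
```

>>> arm_command(series=[-0.1,0,0,0,0,0,0.6,-0.2,0,0,0,0,0,0.6,-0.2,0,0,0,0,0,0.6])

```text
time: 6.47
eef_pos: [0.4906, 0.2015, 0.0231]
tcp_rot: [0.063, 0.998, -0.0, -0.002]
contact_force: [-6.0, 1.5, 6.8]
opening: 0.504
finger_force: 55.3
```

>>> arm_command(series=[-0.1,0,0,0,0,0,0.6,-0.2,0,0,0,0,0,0.6,-0.2,0,0,0,0,0,0.6])

```text
time: 6.72
eef_pos: [0.4926, 0.2012, 0.0231]
tcp_rot: [0.063, 0.998, -0.0, -0.002]
contact_force: [-7.3, 1.8, 7.9]
opening: 0.511
finger_force: 55.3
```

>>> arm_command(series=[-0.1,0,0,0,0,0,0.6,-0.2,0,0,0,0,0,0.6,-0.2,0,0,0,0,0,0.6])

```text
time: 6.97
eef_pos: [0.4931, 0.2012, 0.0229]
tcp_rot: [0.063, 0.998, -0.0, -0.004]
contact_force: [-11.2, 0.6, 10.6]
opening: 0.505
finger_force: 55.8
```

>>> arm_command(series=[0.1,-0.2,-0.05,0,0,0,0.6,0.1,-0.4,-0.05,0,0,0,0.6,0.1,-0.4,-0.05,0,0,0,0.6])

```text
time: 7.22
eef_pos: [0.4927, 0.1988, 0.0232]
tcp_rot: [0.063, 0.998, 0.002, -0.002]
contact_force: [-6.6, 8.5, 4.3]
opening: 0.506
finger_force: 55.0
```

>>> arm_command(series=[0,-0.1,0,0,0,0,0.6,0,-0.2,0,0,0,0,0.6,0,-0.2,0,0,0,0,0.6])

```text
time: 7.47
eef_pos: [0.4925, 0.1973, 0.0232]
tcp_rot: [0.063, 0.998, 0.002, -0.002]
contact_force: [-6.0, 8.7, 4.6]
opening: 0.505
finger_force: 54.9
```

>>> arm_command(series=[0,-0.1,0,0,0,0,0.6,0,-0.2,0,0,0,0,0.6,0,-0.2,0,0,0,0,0.6])

```text
time: 7.72
eef_pos: [0.4922, 0.1954, 0.0232]
tcp_rot: [0.063, 0.998, 0.002, -0.002]
contact_force: [-7.0, 8.8, 5.4]
opening: 0.51
finger_force: 55.0
```

```bash
python3 - <<'E'
from h import *
np.set_printoptions(precision=4,suppress=True)
s=telemetry.get_state(); print(s["time"],s["eef_pos"],s["contact_force"],s["wrist_torque"])
E
```

```text
7.7167 [0.4922 0.1954 0.0232] [-7.0203  8.8464  5.4201] [1.6195 1.3893 0.2472]
```

>>> arm_command(series=[0,-0.1,0,0,0,0,0.6,0,-0.2,0,0,0,0,0.6,0,-0.2,0,0,0,0,0.6])

```text
time: 7.97
eef_pos: [0.4919, 0.1934, 0.0232]
tcp_rot: [0.063, 0.998, 0.002, -0.002]
contact_force: [-6.9, 10.2, 4.0]
opening: 0.506
finger_force: 55.0
```

>>> arm_command(series=[0,-0.1,0,0,0,0,0.6,0,-0.2,0,0,0,0,0.6,0,-0.2,0,0,0,0,0.6])

```text
time: 8.22
eef_pos: [0.4916, 0.1914, 0.0232]
tcp_rot: [0.063, 0.998, 0.002, -0.002]
contact_force: [-6.5, 9.6, 4.1]
opening: 0.502
finger_force: 55.0
```

```bash
python3 - <<'E'
from h import *
np.set_printoptions(precision=4,suppress=True)
s=telemetry.get_state(); print(s["time"],s["eef_pos"],s["contact_force"],s["wrist_torque"])
E
```

```text
8.2167 [0.4916 0.1914 0.0232] [-6.512   9.6406  4.0828] [1.7083 1.4343 0.2817]
```

>>> arm_command(series=[0,-0.1,0,0,0,0,0.6,0,-0.15,0,0,0,0,0.6,0,-0.15,0,0,0,0,0.6])

```text
time: 8.47
eef_pos: [0.4916, 0.191, 0.0233]
tcp_rot: [0.063, 0.998, 0.003, -0.002]
contact_force: [-5.5, 13.8, 4.1]
opening: 0.507
finger_force: 54.8
```

```bash
python3 - <<'E'
from h import *
np.set_printoptions(precision=4,suppress=True)
s=telemetry.get_state(); print(s["time"],s["eef_pos"],s["contact_force"],s["wrist_torque"])
d=cam("wrist")
cv2.imwrite("pics/w3.png",d["color"][:,120:520])
E
```

```text
8.4667 [0.4916 0.191  0.0233] [-5.5138 13.7849  4.09  ] [2.3001 1.3342 0.3619]
```

View pics/w3.png

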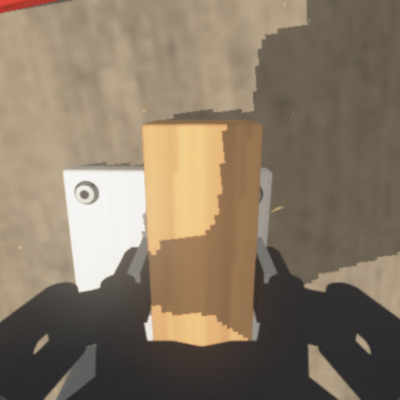

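The blank lies straight between the fingers, with bed visible on both sides (bed corner at (65,170), blank's near end at (143,123)–(262,123)).

>>> arm_command(series=[-0.1,0,0,0,0,0,0.6,-0.2,0,0,0,0,0,0.6,-0.2,0,0,0,0,0,0.6])

```text
time: 8.77
eef_pos: [0.4916, 0.191, 0.0232]
tcp_rot: [0.063, 0.998, 0.003, -0.005]
contact_force: [-13.3, 15.2, 9.6]
opening: 0.505
finger_force: 55.6
```

>>> arm_command(series=[0,0,0,0,0,0,0.2,0,0,0,0,0,0,0.2,0,0,0,0,0,0,0.2,0,0,-2,0,0,0,0.2,0,0,-5,0,0,0,0.2,0,0,-8,0,0,0,0.2,0,0,-11,0,0,0,0.2,0,0,-12,0,0,0,0.2,0,0,-12,0,0,0,0.2])

```text
time: 9.52
eef_pos: [0.4982, 0.1872, 0.1471]
tcp_rot: [0.063, 0.998, 0.001, 0.004]
contact_force: [0.4, -0.2, 0.2]
opening: 0.801
finger_force: 0.0
```

```bash
python3 - <<'E'
from h import *
np.set_printoptions(precision=4,suppress=True)
d=cam("wrist"); s=telemetry.get_state(); print(s["time"],s["eef_pos"],s["tcp_rot"],s["contact_force"],s["wrist_torque"])
c=d["color"]; cv2.imwrite("pics/w4full.png",c)
cv2.imwrite("pics/w4.png",cv2.resize(c[90:370,170:490],None,fx=2.1,fy=2.1,interpolation=cv2.INTER_CUBIC))
E
```

```text
9.5667 [0.4964 0.187  0.1444] [0.0632 0.998  0.0003 0.002 ] [-0.5906 -0.344  -0.4901] [-0.0291  0.0528  0.0385]
```

View pics/w4.png

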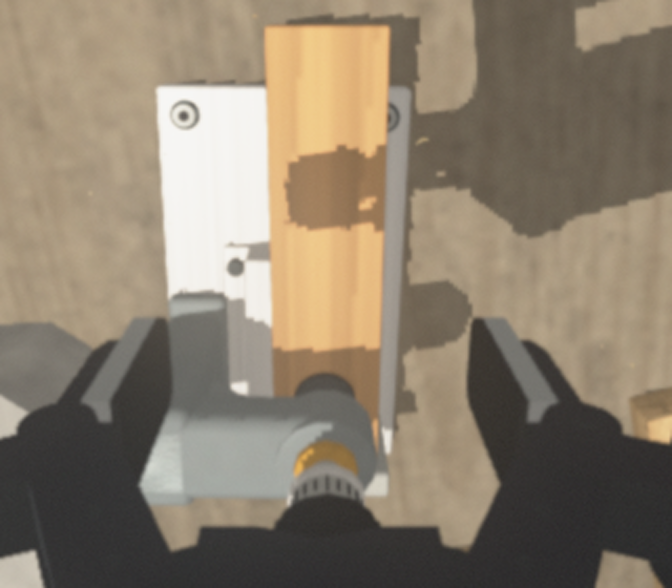

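The view shows the blank lying along the fence under the arm: its near end at (265,28)–(389,28), left edge to (274,345), right edge to (380,345). The bed corners are at (157,87) and (409,90), and the fence end is at (243,248).

```bash
python3 - <<'E'
from h import *
np.set_printoptions(precision=4,suppress=True)
d=cam("wrist"); g=cv2.cvtColor(d["color"],cv2.COLOR_BGR2HSV).astype(float); c=d["color"].astype(float)
s=telemetry.get_state(); print(s["time"],s["eef_pos"],s["tcp_rot"])
sat=cv2.GaussianBlur(g[:,:,1],(3,3),0)
def edges(ch,rows,a,b,sign):
    out=[]
    for r in rows:
        D=np.diff(ch[r,a:b])*sign; i=int(D.argmax())
        w=np.clip(D[max(i-2,0):i+3],0,None); out.append((a+ (np.arange(max(i-2,0),max(i-2,0)+len(w))*w).sum()/w.sum()+.5,r))
    return np.array(out)
v=cv2.GaussianBlur(g[:,:,2],(3,3),0)
ang=lambda P:np.degrees(np.arctan(np.polyfit(P[:,0],P[:,1],1)[0]))
def rep(n,P,z):
    W=onz(d,P,z); k=np.polyfit(W[:,0],W[:,1],1); res=W[:,1]-np.polyval(k,W[:,0]); m=abs(res)<.0015
    k=np.polyfit(W[m,0],W[m,1],1); print(n,"ang",np.degrees(np.arctan(k[0])),"y@.5",np.polyval(k,.5),m.sum(),len(m),P[[0,-1]].ravel())
rep("blankL",edges(sat,range(135,200),290,305,1),.052)
rep("blankR",edges(sat,range(106,240,2),345,362,-1),.052)
rep("bedL",edges(v,range(135,225),238,256,1),.012)
rep("bedR",edges(v,range(138,290,2),352,372,-1),.012)
P=np.array([(( (x+.5)/2.1-.5+170),((y+.5)/2.1-.5+90)) for x,y in [(265,28),(389,28)]]);print(onz(d,P,.052))
P=np.array([(( (x+.5)/2.1-.5+170),((y+.5)/2.1-.5+90)) for x,y in [(157,87),(409,90)]]);print(onz(d,P,.012))
E
```

```text
9.6167 [0.495  0.1869 0.1424] [ 0.0631  0.998  -0.0001 -0.0001]
blankL ang -7.130747652547398 y@.5 0.16889640801832206 65 65 [296.8436 135.     298.4018 199.    ]
blankR ang -7.356396473714869 y@.5 0.2126180527669893 67 67 [356.6536 106.     352.6929 238.    ]
bedL ang -7.955664160019539 y@.5 0.11864814342771028 90 90 [244.4664 135.     249.2793 224.    ]Traceback (most recent call last):
  File "<stdin>", line 20, in <module>
  File "<stdin>", line 16, in rep
    raise TypeError("expected non-empty vector for x")
TypeError: expected non-empty vector for x
```

>>> arm_command(series=[0,2.5,0,7,0,0,1,0,5,0,14,0,0,1,0,6.5,0,21,0,0,1,-1.5,6.5,0,28,0,0,1,-3.5,6.5,1,30,0,0,1,-5.1,6.5,4,30,0,0,1,-5.1,6,7,30,0,0,1,-5.1,5.9,10,30,0,0,1,-5.1,5.9,11.2,30,0,0,1,-5.1,5.9,11.2,30,0,0,1])

```text
time: 10.45
eef_pos: [0.5487, 0.2374, 0.0246]
tcp_rot: [0.059, 0.963, -0.261, -0.022]
contact_force: [-0.7, 0.5, -0.2]
opening: -0.002
finger_force: 0.0
```

```bash
python3 - <<'E'
from h import *
np.set_printoptions(precision=4,suppress=True)
s=telemetry.get_state(); print(s["time"],s["eef_pos"],s["qpos"],s["contact_force"],s["opening"]);print(R.from_quat(s["tcp_rot"]).as_matrix())
P=s["eef_pos"]; u=np.array([.991,-.134]);v=np.array([.134,.991]);O=np.array([.5244,.177]);print((P[:2]-O)@u,(P[:2]-O)@v)
E
```

```text
10.45 [0.5487 0.2374 0.0246] [ 0.4178  0.5555  1.6975 -0.4709  1.2293 -0.7926] [-0.7002  0.4703 -0.2389] -0.0019470911530165324
[[-0.992   0.1031 -0.0728]
 [ 0.1257  0.8568 -0.5   ]
 [ 0.0108 -0.5052 -0.8629]]
0.016024842819339507 0.0630922220159691
```

>>> arm_command(series=[0,-0.55,-0.1,0,0,0,1,0,-0.9,0.08,0,0,0,1,0,-1.24,0.26,0,0,0,1,0,-1.24,0.26,0,0,0,1])

```text
time: 10.78
eef_pos: [0.5527, 0.2273, 0.0374]
tcp_rot: [0.061, 0.964, -0.258, -0.015]
contact_force: [-0.8, -0.3, 0.1]
opening: -0.003
finger_force: 0.0
```

>>> arm_command(series=[0,-0.17,0.1,0,0,0,1,0,-0.26,0.15,0,0,0,1,0,-0.26,0.15,0,0,0,1])

```text
time: 11.03
eef_pos: [0.5513, 0.2244, 0.0357]
tcp_rot: [0.061, 0.964, -0.258, -0.016]
contact_force: [0.1, 0.1, 0.7]
opening: 0.0
finger_force: 0.0
```

>>> arm_command(series=[0,0.12,0.4,0,0,0,1,0,0,0.58,0,0,0,1,0,0,0.58,0,0,0,1])

```text
time: 11.28
eef_pos: [0.5502, 0.2212, 0.0293]
tcp_rot: [0.061, 0.964, -0.259, -0.017]
contact_force: [0.0, 0.3, -0.2]
opening: -0.002
finger_force: 0.0
```

>>> arm_command(series=[0,-0.13,0.08,0,0,0,1,0,-0.26,0.15,0,0,0,1,0,-0.26,0.15,0,0,0,1])

```text
time: 11.53
eef_pos: [0.5504, 0.2184, 0.03]
tcp_rot: [0.061, 0.964, -0.258, -0.016]
contact_force: [0.2, 0.7, 0.1]
opening: 0.003
finger_force: 0.0
```

>>> arm_command(series=[0,-0.13,0.08,0,0,0,1,0,-0.26,0.15,0,0,0,1,0,-0.26,0.15,0,0,0,1])

```text
time: 11.78
eef_pos: [0.55, 0.2154, 0.0301]
tcp_rot: [0.061, 0.964, -0.258, -0.016]
contact_force: [-0.0, 0.1, -0.1]
opening: 0.0
finger_force: 0.0
```

>>> arm_command(series=[0,-0.13,0.08,0,0,0,1,0,-0.26,0.15,0,0,0,1,0,-0.26,0.15,0,0,0,1])

```text
time: 12.03
eef_pos: [0.5497, 0.2127, 0.0301]
tcp_rot: [0.061, 0.964, -0.258, -0.016]
contact_force: [0.1, -0.0, -0.6]
opening: 0.003
finger_force: 0.2
```

>>> arm_command(series=[0,-0.1,0.05,0,0,0,1,0,-0.17,0.1,0,0,0,1,0,-0.17,0.1,0,0,0,1])

```text
time: 12.28
eef_pos: [0.5502, 0.2121, 0.0303]
tcp_rot: [0.061, 0.965, -0.257, -0.015]
contact_force: [0.9, 4.0, -0.0]
opening: 0.002
finger_force: 2.5
```

>>> arm_command(series=[0,-0.1,0.05,0,0,0,1,0,-0.17,0.1,0,0,0,1,0,-0.17,0.1,0,0,0,1])

```text
time: 12.53
eef_pos: [0.5502, 0.2119, 0.0305]
tcp_rot: [0.061, 0.965, -0.255, -0.014]
contact_force: [-0.1, 9.6, 1.5]
opening: -0.001
finger_force: 4.8
```

>>> arm_command(series=[0,1.7,-1,0,0,0,1,0,3.45,-2,0,0,0,1,0,1.9,-4.6,0,0,0,1,1,0.2,-7.6,0,0,0,1,3,-1.6,-10.6,-7,0,0,1,6,-1.6,-10.6,-14,0,0,1,9.5,-2.5,-10.1,-21,0,0,1,13,-4,-9.2,-28,0,0,1,15,-6.5,-7.8,-30,0,0,1,15,-7.5,-7.2,-30,0,0,1])

```text
time: 13.37
eef_pos: [0.3901, 0.196, 0.1275]
tcp_rot: [0.063, 0.998, -0.001, -0.003]
contact_force: [0.3, -0.1, -0.3]
opening: 0.005
finger_force: 0.0
```

```bash
cat > j.py <<'E'
from h import *
np.set_printoptions(precision=4,suppress=True)
s=telemetry.get_state(); print(s["time"],s["eef_pos"],s["qpos"],s["contact_force"],s["wrist_torque"],s["opening"]);print(R.from_quat(s["tcp_rot"]).as_matrix())
P=s["eef_pos"]; u=np.array([.991,-.134]);v=np.array([.134,.991]);O=np.array([.5244,.177]);print("jig",(P[:2]-O)@u,(P[:2]-O)@v)
E
python3 j.py
```

```text
13.3667 [0.3901 0.196  0.1275] [ 0.2324 -0.136   2.227  -0.      1.0574 -1.2129] [ 0.2953 -0.0561 -0.2738] [ 0.0155  0.0172 -0.0135] 0.005291098750722912
[[-0.9921  0.1252 -0.0066]
 [ 0.1253  0.9921 -0.0016]
 [ 0.0064 -0.0024 -1.    ]]
jig -0.13562236769109304 0.0008258606004621138
```

>>> arm_command(series=[0,0.9,2,0,0,0,1,0,0.9,5,0,0,0,1,0,0.9,8,0,0,0,1,0,0.9,9.7,0,0,0,1,-0.4,0.9,9.7,0,0,0,1,-0.8,0.9,9.7,0,0,0,1,-1.2,0.9,9.7,0,0,0,1,-1.2,0.9,9.7,0,0,0,1])

```text
time: 14.03
eef_pos: [0.4126, 0.2066, 0.0349]
tcp_rot: [0.063, 0.998, 0.001, 0.002]
contact_force: [0.5, 0.5, -0.2]
opening: -0.0
finger_force: 0.0
```

```bash
python3 j.py
```

```text
14.0333 [0.4126 0.2066 0.0349] [ 0.2439  0.0829  2.2189 -0.0004  0.8352 -1.2007] [ 0.4985  0.4838 -0.2337] [ 0.0081 -0.0548 -0.05  ] -0.0004654493541590393
[[-0.9921  0.1256  0.0045]
 [ 0.1256  0.9921  0.0008]
 [-0.0044  0.0014 -1.    ]]
jig -0.11475043314303608 0.014359711726811152
```

>>> arm_command(series=[0,-0.4,0.3,0,0,0,1,-0.2,-0.4,0.3,0,0,0,1,-0.2,-0.4,0.3,0,0,0,1])

```text
time: 14.28
eef_pos: [0.4117, 0.2019, 0.0304]
tcp_rot: [0.063, 0.998, 0.0, 0.0]
contact_force: [0.6, -0.4, -0.3]
opening: 0.001
finger_force: 0.0
```

>>> arm_command(series=[-0.1,0,0,0,0,0,1,-0.2,0,0,0,0,0,1,-0.2,0,0,0,0,0,1])

```text
time: 14.53
eef_pos: [0.4134, 0.2019, 0.0301]
tcp_rot: [0.063, 0.998, 0.0, 0.0]
contact_force: [-0.3, 0.3, -0.8]
opening: 0.002
finger_force: 0.0
```

>>> arm_command(series=[-0.1,0,0,0,0,0,1,-0.3,0,0,0,0,0,1,-0.3,0,0,0,0,0,1])

```text
time: 14.78
eef_pos: [0.4166, 0.2015, 0.03]
tcp_rot: [0.063, 0.998, 0.0, 0.0]
contact_force: [0.3, -0.1, 0.4]
opening: 0.002
finger_force: 0.0
```

>>> arm_command(series=[-0.1,0,0,0,0,0,1,-0.2,0,0,0,0,0,1,-0.2,0,0,0,0,0,1])

```text
time: 15.03
eef_pos: [0.4171, 0.2012, 0.0297]
tcp_rot: [0.063, 0.998, -0.0, -0.002]
contact_force: [-5.5, 0.2, 3.2]
opening: -0.002
finger_force: 2.3
```

>>> arm_command(series=[-0.1,0,0,0,0,0,1,-0.2,0,0,0,0,0,1,-0.2,0,0,0,0,0,1])

```text
time: 15.28
eef_pos: [0.417, 0.2011, 0.0293]
tcp_rot: [0.063, 0.998, -0.0, -0.004]
contact_force: [-10.3, 1.3, 7.7]
opening: 0.004
finger_force: 5.0
```

```bash
python3 j.py
```

```text
15.2833 [0.417  0.2011 0.0293] [ 0.2287  0.104   2.2093  0.0022  0.8367 -1.2174] [-10.3307   1.2962   7.6658] [ 0.2193  1.4993 -0.0367] 0.004340422230172059
[[-0.992   0.1258 -0.0085]
 [ 0.1258  0.9921 -0.0003]
 [ 0.0084 -0.0014 -1.    ]]
jig -0.10962527869907976 0.009488183690729138
```

>>> arm_command(series=[1,0,0,0,0,0,1,2,0,-1,0,0,0,0.5,2,0,-4,0,0,0,0,2,0,-8,0,0,0,0,1,0,-12,0,0,0,0,-2,0,-16,0,0,0,0,-5,0,-19,0,0,0,0,-7,0,-21,0,0,0,0,-8,0,-22,0,0,0,0,-8,0,-22,0,0,0,0])

```text
time: 16.12
eef_pos: [0.5035, 0.1906, 0.2541]
tcp_rot: [0.063, 0.998, 0.001, 0.005]
contact_force: [0.1, 0.1, 0.6]
opening: 1.001
finger_force: 0.0
```

```bash
python3 - <<'E'
from h import *
np.set_printoptions(precision=4,suppress=True)
d=cam("scene");e=cam("side")
for a,b in [((380,82),(307,110)),((340,35),(268,72)),((312,118),(222,180))]: print(tri(d,a,e,b))
w=cam("wrist"); c=w["color"]; cv2.imwrite("pics/w5.png",c); print(px(w,[[.5703,.1809,.158]]))
E
python3 j.py
```

```text
(array([0.6899, 0.0369, 0.3084]), np.float64(0.0019461811377834606))
(array([0.7895, 0.1082, 0.4269]), np.float64(0.0008779479201727929))
(array([1.0115, 0.0593, 0.0389]), np.float64(0.0011061604479415596))
[[319.9313 281.2921]]
16.2667 [0.4982 0.1908 0.248 ] [ 0.1756 -0.0395  1.9043 -0.0002  1.2794 -1.2697] [-0.1526 -0.1756 -0.2226] [-0.0211 -0.0043  0.0199] 1.002661244594538
[[-0.9921  0.1252 -0.0025]
 [ 0.1252  0.9921 -0.0006]
 [ 0.0024 -0.0009 -1.    ]]
jig -0.027835510430665233 0.010168348147087126
```

View pics/w5.png

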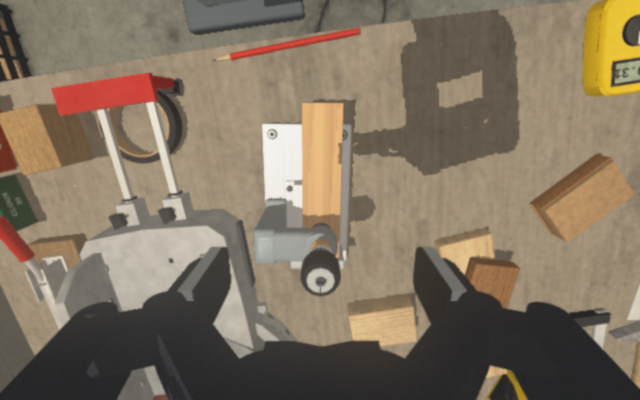

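The knob's top centre is at (320,281), against a prediction of (319.9,281.3) from my estimate, so the knob axis is confirmed. The blank lies home beside the fence.

>>> arm_command(series=[-1.5,0,0,0,0,-7,0,-3,0,0,0,0,-14,0,-4.5,0,0,0,0,-21,0,-6,0,0,0,0,-28,0,-7.3,-0.1,0,0,0,-35,0,-7.3,-0.1,1,0,0,-42,0,-7.3,-0.1,2,0,0,-49,0,-7.3,-0.1,3,0,0,-56,0,-7.3,-0.1,4,0,0,-63,0,-7.3,-0.1,5,0,0,-70,0])

```text
time: 17.1
eef_pos: [0.5695, 0.181, 0.1968]
tcp_rot: [-0.524, 0.852, 0.001, -0.002]
contact_force: [-0.8, -0.1, 0.9]
opening: 1.001
finger_force: 0.0
```

>>> arm_command(series=[0,0,0,0,0,-7,0,0,0,0,0,0,-7,0,0,0,0,0,0,-7,0])

```text
time: 17.35
eef_pos: [0.5702, 0.181, 0.1981]
tcp_rot: [-0.571, 0.821, 0.001, -0.001]
contact_force: [0.5, 0.1, 0.9]
opening: 1.0
finger_force: 0.0
```

```bash
python3 - <<'E'
from h import *
s=telemetry.get_state();print(np.round(s["wrist_torque"],3)); print(tgt((s["eef_pos"],s["tcp_rot"]),[.5703,.1809,.1275],250))
E
python3 j.py
```

```text
[0.025 0.016 0.054]
(array([-0.00874774, -0.03147623,  7.05868577]), np.float64(-0.34181177675986874))
17.35 [0.5702 0.181  0.1981] [ 0.1379  0.1499  1.7999 -0.0001  1.1948 -2.6487] [0.4634 0.1429 0.8582] [0.0245 0.0159 0.0544] 0.9999718064830064
[[-0.3476 -0.9376 -0.003 ]
 [-0.9376  0.3476 -0.0005]
 [ 0.0015  0.0026 -1.    ]]
jig 0.04484280280325664 0.010061297280647679
```

>>> arm_command(series=[0,0,2.5,0,0,0,0,0,0,5,0,0,0,0,0,0,6.6,0,0,0,0,0,0,7.05,0,0,0,0,0,0,7.05,0,0,0,0.3,0,0,7.05,0,0,0,0.5], force=40)

```text
time: 17.85
eef_pos: [0.5721, 0.1809, 0.1301]
tcp_rot: [-0.572, 0.82, -0.0, 0.0]
contact_force: [0.6, 0.1, 0.5]
opening: 0.751
finger_force: 0.0
```

>>> arm_command(series=[0,0,0,0,0,0,0.7,0,0,0,0,0,0,0.7,0,0,0,0,0,0,0.7,0,0,0,0,0,0,0.7])

```text
time: 18.18
eef_pos: [0.5723, 0.1812, 0.1314]
tcp_rot: [-0.572, 0.82, -0.0, 0.001]
contact_force: [-4.3, 0.9, 6.6]
opening: 0.372
finger_force: 39.8
```

```bash
python3 j.py
```

```text
18.1833 [0.5723 0.1812 0.1314] [ 0.1375  0.2237  1.8452  0.0006  1.0714 -2.6517] [-4.3155  0.8755  6.5614] [ 0.1051  0.5493 -0.0426] 0.3717135793082119
[[-0.3455 -0.9384  0.0012]
 [-0.9384  0.3455  0.0007]
 [-0.0011 -0.0009 -1.    ]]
jig 0.04688772970837204 0.01054423342231372
```

>>> arm_command(series=[0,0,-0.05,0,0,7,0.7,0,0,-0.02,0,0,14,0.7,0,0,0,0,0,21,0.7,0,0,0.03,0,0,28,0.7,0,0,0.05,0,0,35,0.7,0,0,0.07,0,0,42,0.7])

```text
time: 18.68
eef_pos: [0.5728, 0.1807, 0.1307]
tcp_rot: [-0.238, 0.971, -0.001, 0.001]
contact_force: [-1.8, -0.6, 4.8]
opening: 0.376
finger_force: 39.8
```

```bash
python3 j.py
```

```text
18.6833 [0.5728 0.1807 0.1307] [ 0.1372  0.2247  1.8453 -0.0011  1.0691 -1.9135] [-1.7744 -0.567   4.7581] [-0.1227  0.2998  0.1763] 0.3763009709034852
[[-0.8867 -0.4622  0.0026]
 [-0.4622  0.8868 -0.0006]
 [-0.002  -0.0018 -1.    ]]
jig 0.047428699591009864 0.010155092371070797
```

>>> arm_command(series=[0,0,0.02,0,0,7,0.7,0,0,0.05,0,0,14,0.7])

```text
time: 18.85
eef_pos: [0.5728, 0.1805, 0.1302]
tcp_rot: [-0.118, 0.993, -0.001, 0.001]
contact_force: [-2.3, -1.2, 5.3]
opening: 0.371
finger_force: 39.9
```

```bash
cat > t.py <<'E'
from h import *
np.set_printoptions(precision=3,suppress=True)
s=telemetry.get_state(); M=R.from_quat(s["tcp_rot"]).as_matrix()
print(s["time"],s["eef_pos"],"head",np.degrees(np.arctan2(M[1,0],M[0,0]))%360,"F",s["contact_force"],"T",s["wrist_torque"],"q6eff",s["joint_efforts"][5])
E
python3 t.py
```

```text
18.85 [0.573 0.18  0.13 ] head 193.53550387903513 F [-2.286 -1.225  5.315] T [-0.292  0.327  0.185] q6eff -0.5570058524608612
```

>>> arm_command(series=[0,0,0.02,0,0,7,0.7])

```text
time: 18.93
eef_pos: [0.5728, 0.1803, 0.13]
tcp_rot: [-0.057, 0.998, -0.001, 0.001]
contact_force: [-1.8, -0.9, 5.0]
opening: 0.368
finger_force: 39.8
```

```bash
python3 t.py
```

```text
18.9333 [0.573 0.18  0.13 ] head 186.5353703562746 F [-1.753 -0.857  5.04 ] T [-0.308  0.331  0.256] q6eff -0.5556387081742287
```

>>> arm_command(series=[0,0,0.025,0,0,7,0.7])

```text
time: 19.02
eef_pos: [0.5728, 0.1803, 0.1298]
tcp_rot: [0.004, 1.0, -0.001, 0.001]
contact_force: [-2.1, -2.2, 5.8]
opening: 0.374
finger_force: 39.9
```

```bash
python3 t.py
```

```text
19.0167 [0.573 0.18  0.13 ] head 179.5414242215016 F [-2.13  -2.24   5.817] T [-0.422  0.323  0.232] q6eff -0.5556199327111244
```

>>> arm_command(series=[0,0,0.01,0,0,4,0.7])

```text
time: 19.1
eef_pos: [0.5728, 0.1802, 0.1296]
tcp_rot: [0.039, 0.999, -0.001, 0.001]
contact_force: [-2.0, -2.5, 5.6]
opening: 0.376
finger_force: 39.9
```

```bash
python3 t.py
```

```text
19.1 [0.573 0.18  0.13 ] head 175.58484764916008 F [-1.974 -2.52   5.576] T [-0.335  0.319  0.229] q6eff -0.00826208561193198
```

>>> arm_command(series=[0,0,0.01,0,0,4,0.7])

```text
time: 19.18
eef_pos: [0.5728, 0.1801, 0.1295]
tcp_rot: [0.072, 0.997, -0.001, 0.001]
contact_force: [-2.0, -1.1, 5.4]
opening: 0.37
finger_force: 39.9
```

```bash
python3 t.py
```

```text
19.1833 [0.573 0.18  0.129] head 171.6851242027722 F [-2.021 -1.078  5.402] T [-0.422  0.314  0.246] q6eff -0.20315805450081825
```

>>> arm_command(series=[0,0,0.015,0,0,5,0.7])

```text
time: 19.27
eef_pos: [0.5728, 0.18, 0.1293]
tcp_rot: [0.116, 0.993, -0.001, 0.001]
contact_force: [-1.8, -2.8, 6.3]
opening: 0.374
finger_force: 39.9
```

```bash
python3 t.py
```

```text
19.2667 [0.573 0.18  0.129] head 166.67818423692668 F [-1.838 -2.835  6.256] T [-0.539  0.372  0.214] q6eff -0.40432403795421124
```

>>> arm_command(series=[0,0,0.015,0,0,5,0.7])

```text
time: 19.35
eef_pos: [0.5728, 0.18, 0.1292]
tcp_rot: [0.159, 0.987, -0.001, 0.001]
contact_force: [-2.0, -2.8, 6.6]
opening: 0.372
finger_force: 39.9
```

```bash
python3 t.py
```

```text
19.35 [0.573 0.18  0.129] head 161.64670218258348 F [-2.004 -2.773  6.564] T [-0.481  0.343  0.257] q6eff -0.34004274755716324
```

>>> arm_command(series=[0,0,0.015,0,0,5,0.7])

```text
time: 19.43
eef_pos: [0.5727, 0.1799, 0.129]
tcp_rot: [0.202, 0.979, -0.001, 0.001]
contact_force: [-1.9, -3.1, 5.6]
opening: 0.373
finger_force: 39.9
```

```bash
python3 t.py
```

```text
19.4333 [0.573 0.18  0.129] head 156.64565232727315 F [-1.856 -3.116  5.584] T [-0.507  0.432  0.218] q6eff -0.33339173533022404
```

>>> arm_command(series=[0,0,0.02,0,0,6,0.7])

```text
time: 19.52
eef_pos: [0.5726, 0.1798, 0.1288]
tcp_rot: [0.253, 0.967, -0.001, 0.001]
contact_force: [-2.8, -2.8, 6.4]
opening: 0.369
finger_force: 39.9
```

```bash
python3 t.py
```

```text
19.5167 [0.573 0.18  0.129] head 150.6325613934787 F [-2.822 -2.848  6.373] T [-0.614  0.409  0.23 ] q6eff -0.5151124857366085
```

>>> arm_command(series=[0,0,0.02,0,0,6,0.7])

```text
time: 19.6
eef_pos: [0.5726, 0.1797, 0.1286]
tcp_rot: [0.304, 0.953, -0.001, 0.001]
contact_force: [-2.1, -3.3, 6.4]
opening: 0.374
finger_force: 39.9
```

```bash
python3 t.py
```

```text
19.6 [0.573 0.18  0.129] head 144.60190964518608 F [-2.074 -3.277  6.411] T [-0.602  0.482  0.251] q6eff -0.45022018253803253
```

>>> arm_command(series=[0,0,0.02,0,0,6,0.7])

```text
time: 19.68
eef_pos: [0.5725, 0.1796, 0.1284]
tcp_rot: [0.353, 0.935, -0.001, 0.001]
contact_force: [-2.5, -3.6, 6.5]
opening: 0.369
finger_force: 40.0
```

```bash
python3 t.py
```

```text
19.6833 [0.573 0.18  0.128] head 138.59853606615656 F [-2.518 -3.566  6.542] T [-0.642  0.536  0.17 ] q6eff -0.444314181804657
```

>>> arm_command(series=[0,0,0.02,0,0,6,0.7])

```text
time: 19.77
eef_pos: [0.5724, 0.1796, 0.1282]
tcp_rot: [0.402, 0.916, -0.001, 0.001]
contact_force: [-2.6, -2.9, 6.1]
opening: 0.37
finger_force: 40.0
```

```bash
python3 t.py
```

```text
19.7667 [0.572 0.18  0.128] head 132.60097606676024 F [-2.583 -2.928  6.087] T [-0.693  0.554  0.199] q6eff -0.4438851121813059
```

>>> arm_command(series=[0,0,0.02,0,0,6,0.7])

```text
time: 19.85
eef_pos: [0.5723, 0.1796, 0.1279]
tcp_rot: [0.449, 0.893, -0.001, 0.001]
contact_force: [-3.6, -3.9, 5.9]
opening: 0.373
finger_force: 40.0
```

```bash
python3 t.py
```

```text
19.85 [0.572 0.18  0.128] head 126.60293978833623 F [-3.618 -3.876  5.86 ] T [-0.663  0.625  0.203] q6eff -0.4442422091960907
```

>>> arm_command(series=[0,0,0.02,0,0,6,0.7])

```text
time: 19.93
eef_pos: [0.5723, 0.1795, 0.1278]
tcp_rot: [0.495, 0.869, -0.001, 0.001]
contact_force: [-3.6, -4.2, 5.9]
opening: 0.372
finger_force: 40.0
```

```bash
python3 t.py
```

```text
19.9333 [0.572 0.18  0.128] head 120.60199364835704 F [-3.606 -4.201  5.859] T [-0.67   0.686  0.175] q6eff -0.44457435607910156
```

>>> arm_command(series=[0,0,0.02,0,0,7,0.7])

```text
time: 20.02
eef_pos: [0.5721, 0.1795, 0.1275]
tcp_rot: [0.548, 0.837, -0.001, 0.001]
contact_force: [-3.6, -3.5, 7.2]
opening: 0.372
finger_force: 40.0
```

```bash
python3 t.py
```

```text
20.0167 [0.572 0.179 0.127] head 113.58579665119888 F [-3.575 -3.522  7.191] T [-0.725  0.684  0.178] q6eff -0.6267669796943665
```

>>> arm_command(series=[0,0,0.02,0,0,7,0.7])

```text
time: 20.1
eef_pos: [0.5721, 0.1795, 0.1273]
tcp_rot: [0.598, 0.802, -0.001, 0.001]
contact_force: [-3.8, -3.8, 6.5]
opening: 0.375
finger_force: 40.0
```

```bash
python3 t.py
```

```text
20.1 [0.572 0.179 0.127] head 106.55271585093762 F [-3.756 -3.762  6.479] T [-0.734  0.696  0.161] q6eff -0.5620159395039082
```

>>> arm_command(series=[0,0,0.02,0,0,7,0.7])

```text
time: 20.18
eef_pos: [0.5719, 0.1794, 0.127]
tcp_rot: [0.646, 0.764, -0.001, 0.001]
contact_force: [-3.5, -4.1, 6.1]
opening: 0.372
finger_force: 40.0
```

```bash
python3 t.py
```

```text
20.1833 [0.572 0.179 0.127] head 99.5488191226538 F [-3.477 -4.098  6.088] T [-0.656  0.826  0.132] q6eff -0.5561386607587337
```

>>> arm_command(series=[0,0,0.02,0,0,6,0.7])

```text
time: 20.27
eef_pos: [0.5718, 0.1794, 0.1268]
tcp_rot: [0.685, 0.729, -0.002, 0.001]
contact_force: [-4.4, -4.8, 7.6]
opening: 0.373
finger_force: 40.0
```

```bash
python3 t.py
```

```text
20.2667 [0.572 0.179 0.127] head 93.56093296180725 F [-4.41  -4.767  7.573] T [-0.693  0.804  0.227] q6eff -0.37428874522447586
```

>>> arm_command(series=[0,0,0.02,0,0,6,0.7])

```text
time: 20.35
eef_pos: [0.5718, 0.1795, 0.1266]
tcp_rot: [0.722, 0.692, -0.002, 0.001]
contact_force: [-4.1, -3.9, 6.7]
opening: 0.371
finger_force: 40.1
```

```bash
python3 t.py
```

```text
20.35 [0.572 0.179 0.127] head 87.5937944969759 F [-4.119 -3.869  6.72 ] T [-0.615  0.914  0.209] q6eff -0.4397714417427778
```

>>> arm_command(series=[0,0,0.02,0,0,6,0.7])

```text
time: 20.43
eef_pos: [0.5716, 0.1795, 0.1265]
tcp_rot: [0.757, 0.653, -0.002, 0.001]
contact_force: [-4.7, -4.7, 7.8]
opening: 0.372
finger_force: 40.2
```

```bash
python3 t.py
```

```text
20.4333 [0.572 0.179 0.126] head 81.59429482551742 F [-4.726 -4.653  7.85 ] T [-0.657  0.969  0.282] q6eff -0.440876679494977
```

>>> arm_command(series=[0,0,0.01,0,0,5,0.7])

```text
time: 20.52
eef_pos: [0.5716, 0.1795, 0.1264]
tcp_rot: [0.785, 0.62, -0.002, 0.001]
contact_force: [-4.9, -3.9, 8.4]
opening: 0.374
finger_force: 40.2
```

```bash
python3 t.py
```

```text
20.5167 [0.572 0.18  0.126] head 76.61888294568992 F [-4.884 -3.899  8.352] T [-0.654  0.963  0.23 ] q6eff -0.2194827189669013
```

>>> arm_command(series=[0,0,0.01,0,0,5,0.7])

```text
time: 20.6
eef_pos: [0.5715, 0.1795, 0.1264]
tcp_rot: [0.811, 0.585, -0.002, 0.001]
contact_force: [-6.0, -3.8, 8.5]
opening: 0.372
finger_force: 40.2
```

```bash
python3 t.py
```

```text
20.6 [0.572 0.18  0.126] head 71.65338756334904 F [-5.958 -3.818  8.515] T [-0.612  1.057  0.207] q6eff -0.2951501403003931
```

>>> arm_command(series=[0,0,0,0,0,5,0.7])

```text
time: 20.68
eef_pos: [0.5715, 0.1796, 0.1264]
tcp_rot: [0.836, 0.549, -0.002, 0.001]
contact_force: [-6.4, -4.5, 9.1]
opening: 0.374
finger_force: 40.3
```

```bash
python3 t.py
```

```text
20.6833 [0.571 0.18  0.126] head 66.64190849269106 F [-6.424 -4.523  9.075] T [-0.653  1.19   0.181] q6eff -0.37514048628509045
```

>>> arm_command(series=[0,0,0,0,0,5,0.7])

```text
time: 20.77
eef_pos: [0.5714, 0.1797, 0.1264]
tcp_rot: [0.859, 0.512, -0.002, 0.001]
contact_force: [-5.8, -4.6, 9.0]
opening: 0.371
finger_force: 40.3
```

```bash
python3 t.py
```

```text
20.7667 [0.571 0.18  0.126] head 61.598082907515256 F [-5.835 -4.643  9.003] T [-0.653  1.024  0.053] q6eff -0.513612013310194
```

>>> arm_command(series=[0,0,0,0,0,5,0.7])

```text
time: 20.85
eef_pos: [0.5714, 0.1797, 0.1264]
tcp_rot: [0.88, 0.474, -0.002, 0.001]
contact_force: [-5.9, -3.8, 7.8]
opening: 0.369
finger_force: 40.2
```

```bash
python3 t.py
```

```text
20.85 [0.571 0.18  0.126] head 56.60125984164581 F [-5.944 -3.793  7.763] T [-0.593  1.098  0.115] q6eff -0.42736904695630074
```

>>> arm_command(series=[0,0,0,0,0,4,0.7])

```text
time: 20.93
eef_pos: [0.5713, 0.1797, 0.1264]
tcp_rot: [0.896, 0.443, -0.002, 0.001]
contact_force: [-5.5, -3.9, 8.9]
opening: 0.376
finger_force: 40.2
```

```bash
python3 t.py
```

```text
20.9333 [0.571 0.18  0.126] head 52.62910871274085 F [-5.47  -3.949  8.905] T [-0.549  1.1    0.172] q6eff -0.19680908415466547
```

>>> arm_command(series=[0,0,0,0,0,4,0.7])

```text
time: 21.02
eef_pos: [0.5713, 0.1798, 0.1264]
tcp_rot: [0.911, 0.412, -0.002, 0.001]
contact_force: [-6.7, -3.7, 8.6]
opening: 0.371
finger_force: 40.2
```

```bash
python3 t.py
```

```text
21.0167 [0.571 0.18  0.126] head 48.67894973875156 F [-6.748 -3.685  8.631] T [-0.502  1.122  0.199] q6eff -0.21574190352112055
```

>>> arm_command(series=[0,0,0,0,0,4,0.7])

```text
time: 21.1
eef_pos: [0.5712, 0.1798, 0.1264]
tcp_rot: [0.925, 0.38, -0.002, 0.001]
contact_force: [-6.0, -3.5, 8.8]
opening: 0.369
finger_force: 40.2
```

```bash
python3 t.py
```

```text
21.1 [0.571 0.18  0.126] head 44.69219899427856 F [-5.998 -3.479  8.81 ] T [-0.457  1.116  0.234] q6eff -0.17587827052921057
```

>>> arm_command(series=[0,0,0,0,0,4,0.7])

```text
time: 21.18
eef_pos: [0.5712, 0.1798, 0.1264]
tcp_rot: [0.938, 0.348, -0.002, 0.001]
contact_force: [-6.9, -2.5, 8.9]
opening: 0.374
finger_force: 40.2
```

```bash
python3 t.py
```

```text
21.1833 [0.571 0.18  0.126] head 40.697728020731894 F [-6.94  -2.475  8.877] T [-0.428  1.092  0.259] q6eff -0.20006571896374226
```

>>> arm_command(series=[0,0,0,0,0,4,0.7])

```text
time: 21.27
eef_pos: [0.5711, 0.1799, 0.1264]
tcp_rot: [0.949, 0.315, -0.002, 0.001]
contact_force: [-7.6, -3.1, 10.0]
opening: 0.374
finger_force: 40.3
```

```bash
python3 t.py
```

```text
21.2667 [0.571 0.18  0.126] head 36.68300502287143 F [-7.625 -3.114 10.01 ] T [-0.495  1.309  0.189] q6eff -0.2645309083163738
```

>>> arm_command(series=[0,0,0,0,0,3,0.7])

```text
time: 21.35
eef_pos: [0.5711, 0.18, 0.1264]
tcp_rot: [0.957, 0.289, -0.002, 0.001]
contact_force: [-6.9, -3.6, 9.0]
opening: 0.37
finger_force: 40.3
```

```bash
python3 t.py
```

```text
21.35 [0.571 0.18  0.126] head 33.65596278484742 F [-6.898 -3.65   8.999] T [-0.469  1.109 -0.005] q6eff -0.24502934888005257
```

>>> arm_command(series=[0,0,0,0,0,4,0.7,0,0,0,0,0,4,0.7])

```text
time: 21.52
eef_pos: [0.5711, 0.18, 0.1264]
tcp_rot: [0.967, 0.256, -0.002, 0.001]
contact_force: [-6.6, -3.2, 8.8]
opening: 0.373
finger_force: 40.3
```

```bash
python3 t.py
```

```text
21.5167 [0.571 0.18  0.126] head 29.70032604246349 F [-6.632 -3.216  8.833] T [-0.456  1.102  0.025] q6eff 0.33205071464180946
```

>>> arm_command(series=[0,0,0,0,0,0,0,0,0,0,0,0,0,0,0,0,0,0,0,0,0,0,0,0,0,0,0,0,0,0,-2,0,0,0,0,0,0,-5,0,0,0,0,0,0,-8,0,0,0,0,0,0,-11,0,0,0,0,0,0,-12,0,0,0,0,0,0,-12,0,0,0,0])

```text
time: 22.35
eef_pos: [0.5738, 0.1811, 0.2485]
tcp_rot: [0.966, 0.257, 0.004, 0.0]
contact_force: [-0.0, 0.5, 0.3]
opening: 1.0
finger_force: 0.0
```

```bash
python3 t.py; python3 - <<'E'
from h import *
np.set_printoptions(precision=4,suppress=True)
d=cam("scene");e=cam("side")
old=px(d,[[.5703,.1809,.158]]); print(old)
for c,n in((d,"scene"),(e,"side")):
    # blank near-end top corners expected from jig frame (yaw -7.6) 
    u=np.array([.991,-.134]);v=np.array([.134,.991]);O=np.array([.5244,.177])
    P=[np.r_[O-.1*u+y*v,z] for y,z in((.032,.052),(-.012,.052),(.032,.012))]; P.append(np.r_[O+.08*u+.032*v,.052])
    q=px(c,P); print(n,q)
    m=c["color"].copy()
    h=cv2.cvtColor(m,cv2.COLOR_BGR2HSV)
    k=cv2.inRange(h,(8,70,60),(25,200,255)); x0,y0=q.min(0).astype(int)-8; x1,y1=q.max(0).astype(int)+8
    cs=[a for a in cv2.findContours(k[y0:y1,x0:x1],0,2)[0] if cv2.contourArea(a)>50]
    for a in cs: print("contour bbox",np.array(cv2.boundingRect(a))+[x0,y0,0,0],cv2.contourArea(a))
E
```

```text
22.35 [0.574 0.181 0.249] head 29.805930906185527 F [-0.015  0.516  0.251] T [0.004 0.023 0.002] q6eff 2.0647707970056217e-05
[[363.0561 163.3954]]
scene [[381.0869 226.7415]
 [394.9098 221.6039]
 [379.7855 237.1554]
 [348.2732 188.0293]]
contour bbox [348 186  45  51] 944.0
side [[366.2321 216.9292]
 [372.2539 211.9783]
 [365.4435 230.0267]
 [310.4941 205.0243]]
contour bbox [311 201  62  30] 1063.5
```

```bash
python3 -c "
from plant import ctrl
print(ctrl.sign_off())"
```

```text
the job is handed in; nothing more can be done
None
```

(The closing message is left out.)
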